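# Tighten the lid of the drying chamber by counted quarter turns

### The job

The lid of the specimen-drying pressure chamber is on, with its three lever nuts only finger-tight. Draw it down evenly in two rounds: start at the nut over the inlet pipe and go clockwise round the lid as seen from above, giving each nut one quarter turn clockwise, then go round again in the same order with a second quarter turn each, so that every nut ends a half turn from where it began. Leave everything else on the bench where it lies.

Things in the scene. Friction and masses are not known exactly. Their poses are not given: they have to be found in the camera images.
- lid_centre (a point): centre of the chamber lid's top face, 133 mm above the bench. The chamber is a fixed upright steel cylinder with a round lid 214 mm across; a low sight-glass ring (72 mm across, 15 mm high) sits in the middle of the lid and three black lever nuts stand 120 degrees apart on a circle of 75 mm radius. Its x axis points to the inlet pipe
- inlet (a point): centre of the brass valve on the inlet pipe, the only long pipe: it leaves the chamber's side below the lid at 55 mm height and sticks out to 198 mm from the chamber's axis, with a black round knob on the valve whose top is 94 mm above the bench. The first nut stands on the lid directly on the line from the lid's centre to this pipe
- axis1 (a point): The first nut: the one over the inlet pipe. This point lies on its vertical turning axis, at the height of the lever arm (166 mm above the bench, 33 mm above the lid). The hub is a black upright cylinder 24 to 30 mm across whose top is 37 mm above the lid, with a steel stud end to 42 mm
- lever1 (a point): Point on lever arm 1's centre line, 50 mm from its axis, 166 mm above the bench: the place to push. A round black bar, 13 to 17 mm thick, its end 75 mm from the axis, 24 mm free between it and the lid there. It starts within 26 degrees of square to the outward direction, pointing anticlockwise round the rim; a half turn clockwise swings it round the outside, and the arms never meet
- nut1 (a joint): turn of nut 1 since the start in rad: 0 at the start, growing clockwise seen from above (tightening); a quarter turn is 1.571. It is stiff (about 0.2 N m, some 4 N at 50 mm), turns without spring or stop and stays where it is left, so the arm can simply be pushed round from its anticlockwise side
- axis2 (a point): The second nut: the next one clockwise round the lid, seen from above. This point lies on its vertical turning axis, at the height of the lever arm (166 mm above the bench, 33 mm above the lid). The hub is a black upright cylinder 24 to 30 mm across whose top is 37 mm above the lid, with a steel stud end to 42 mm
- lever2 (a point): Point on lever arm 2's centre line, 50 mm from its axis, 166 mm above the bench: the place to push. A round black bar, 13 to 17 mm thick, its end 75 mm from the axis, 24 mm free between it and the lid there. It starts within 26 degrees of square to the outward direction, pointing anticlockwise round the rim; a half turn clockwise swings it round the outside, and the arms never meet
- nut2 (a joint): turn of nut 2 since the start in rad: 0 at the start, growing clockwise seen from above (tightening); a quarter turn is 1.571. It is stiff (about 0.2 N m, some 4 N at 50 mm), turns without spring or stop and stays where it is left, so the arm can simply be pushed round from its anticlockwise side
- axis3 (a point): The third nut: the last one clockwise round the lid. This point lies on its vertical turning axis, at the height of the lever arm (166 mm above the bench, 33 mm above the lid). The hub is a black upright cylinder 24 to 30 mm across whose top is 37 mm above the lid, with a steel stud end to 42 mm
- lever3 (a point): Point on lever arm 3's centre line, 50 mm from its axis, 166 mm above the bench: the place to push. A round black bar, 13 to 17 mm thick, its end 75 mm from the axis, 24 mm free between it and the lid there. It starts within 26 degrees of square to the outward direction, pointing anticlockwise round the rim; a half turn clockwise swings it round the outside, and the arms never meet
- nut3 (a joint): turn of nut 3 since the start in rad: 0 at the start, growing clockwise seen from above (tightening); a quarter turn is 1.571. It is stiff (about 0.2 N m, some 4 N at 50 mm), turns without spring or stop and stays where it is left, so the arm can simply be pushed round from its anticlockwise side
- dish: closed clear petri dish, 92 mm across, 18 mm high, lying near the chamber; origin at the centre of its underside. To be left alone
- basket: small open steel specimen cup, 52 mm across, 30 mm high, near the chamber; origin at the centre of its underside. To be left alone
- tweezers: steel tweezers, 130 mm long, 8 mm high, lying near the chamber; origin under its middle. To be left alone
- spanner: open-ended spanner, 150 mm long, lying near the chamber; origin under its middle. To be left alone
- wash_bottle: white wash bottle, 66 mm across, 190 mm high with its bent spout, standing to the right of the chamber; origin at the centre of its underside. To be left alone
- slide_box: grey flat box for microscope slides, 97 x 177 mm, 35 mm high, lying to the left of the chamber; origin at the centre of its underside. To be left alone

How it is judged:
By the outcome, as a careful person would: the job done as asked, in the order asked, and still so for the second after the job is handed in, with the robot touching nothing.
It also fails if it takes over 72 s, if anything falls off the work surface, if the arm or the gripper's body presses on something with over 40 N, if the wrist force passes 120 N, or if a joint passes its speed limit or range.

### The arm

A 7-joint arm with a two-finger parallel gripper is mounted at the origin on the work surface. World frame = base frame: x ahead of the robot, y to its left, z up, the work surface at z = 0. Lengths are in m, angles in rad, forces in N, time in s.
With the tool pointing down it reaches from about 0.425 to 0.825 m from the base axis. Payload 3.6 kg.
Tool frame: the origin (TCP) lies midway between the tips of the shut fingers; the grasp point (between the pads) lies 19 mm behind it; z points along the fingers, y is the direction in which the jaws open and shut (so a half turn about z gives the same grasp; the last joint's range is limited). The gripper opens to 93 mm and grips with 3 to 60 N. Pads are 15 mm wide; open, the fingers measure 128 mm over their backs; the gripper's body (75 mm by 188 mm) begins 65 mm behind the grasp point.
Start: joints at [-1.141, 0.615, -0.013, 1.423, 0.008, 1.103, -0.04], TCP at [0.287, 0.583, 0.219] pointing down, gripper open.
Joint ranges: [-3.12, 3.12], [-0.3, 2.06], [-1.34, 1.32], [0.26, 2.42], [-1.36, 4.5], [0.01, 1.98], [-2.84, 2.84]. Speed limits (rad/s): [2.79, 2.79, 3.14, 3.14, 3.14, 3.14, 3.14].

### API

Orientations are given as a rotation vector (axis times angle).
In Python, from bench import arm, ik, eyes, order gives the robot as it stands. Calls block until the motion is done:
- arm.reach(position, orientation): joint-space move of the TCP to a pose.
- arm.line_to(position, speed=0.15, rotation=None, stop_force=None): straight line of the TCP; rotation=None keeps the orientation; speed is the mean speed in m/s. With stop_force (N) it stops when the force on the tool has changed by that much, and returns True; else False.
- arm.set_joints(angles): joint-space move.
- arm.grip(opening): finger opening in m; the grip force is fixed at half the most; returns when the fingers have stopped.
- arm.hold(seconds).
- ik(position, orientation): joint angles nearest the present ones, or None.
- arm.get_state(): the state.
- eyes.snapshot(name): name is "scene" or "top"; returns a dict with "img" (420x560x3 uint8, red, green, blue), "K" (3x3 intrinsics, pixels), "k1" (the pictures are not rectified: a ray, as slopes to the right and down, at radius r is drawn at 1 + k1 r^2 times it, then the intrinsics apply), "extrinsics" (4x4, takes a point from world to camera coordinates). Camera axes: x right, y down, z forward; pixel columns grow to the right and rows downward; lengths in m; the calibration is good to about 2 mm. A picture is of the moment at which its call begins. There is no depth.
A pose or a line that the arm cannot do raises arm.MotionError and nothing moves.
- order.job_done(): hands the job in, once; it reports no verdict.
The state is a dict: "clock": time; "joints": joint angles; "qvel": joint speeds; "joint_efforts": joint torques, N m; "tool_pos": TCP position; "tcp_rot": TCP orientation; "wrist_force": force on the tool from outside, world axes, zero at the start; "wrist_torque": the same for the moment, N m; "opening": finger opening in m.
Only numpy, scipy, OpenCV 4.12 (cv2) and the standard library are available. Lean on these libraries where they do the work, as an engineer would, in place of code of your own. Each camera call takes 0.05 s, during which the arm holds its last target. There are 200 camera calls.

## Working session

There is one attempt and no reset: what is moved stays moved. The work goes in short steps, each a Python script; the robot and the scene stay as the last script left them, time stands still between calls to the robot, and variables do not carry over. Pictures are saved under pics/ and viewed, about 8 in all and at most 12, crops included, and the job is handed in when it is done.

```bash
ls; mkdir -p pics
python3 - <<'E'
from bench import arm, ik, eyes, order
import cv2
for n in("top","scene"):
    s=eyes.snapshot(n); cv2.imwrite(f"pics/{n}0.png",s["img"][:,:,::-1]); print(n,s["K"],s["k1"],s["extrinsics"])
print(arm.get_state())
E
```

```text
pics
top [[386.87924306   0.         275.9386231 ]
 [  0.         386.87924306 218.08575741]
 [  0.           0.           1.        ]] -0.09411035979401842 [[ 1.02718192e-02 -9.99947125e-01  4.85909100e-04  1.29721981e-03]
 [-9.89849922e-01 -1.02369771e-02 -1.41747441e-01  5.63159829e-01]
 [ 1.41744921e-01  9.75027011e-04 -9.89902736e-01  1.11861494e+00]
 [ 0.00000000e+00  0.00000000e+00  0.00000000e+00  1.00000000e+00]]
scene [[422.1182417    0.         274.08822156]
 [  0.         422.1182417  207.27343265]
 [  0.           0.           1.        ]] 0.03734507254602164 [[ 5.17039803e-01  8.55960696e-01 -1.06252415e-03 -2.84161175e-01]
 [ 7.23012971e-01 -4.37397009e-01 -5.34729932e-01 -3.30993972e-01]
 [-4.58172549e-01  2.75708440e-01 -8.45022349e-01  1.45463432e+00]
 [ 0.00000000e+00  0.00000000e+00  0.00000000e+00  1.00000000e+00]]
{'clock': 0.1, 'joints': array([-1.14048477,  0.6158311 , -0.01259094,  1.42475259,  0.0081259 ,
        1.10338223, -0.04038202]), 'qvel': array([-5.55710497e-04,  4.00340830e-05,  4.00635837e-05, -4.22531695e-03,
       -1.80711978e-03, -6.32373702e-04, -9.95805858e-04]), 'joint_efforts': array([ 1.31681707e-03, -4.60044265e+01,  2.09856187e-01, -1.66245013e+01,
       -6.12954749e-02,  1.69197517e-02,  9.93382673e-05]), 'tool_pos': array([0.28640089, 0.58270406, 0.21758689]), 'tcp_rot': array([-0.71111657, -3.05957686,  0.00357536]), 'wrist_force': array([-0.78210346,  0.56817182, -0.30343941]), 'wrist_torque': array([ 0.00776258, -0.00350197,  0.00605572]), 'opening': 0.09278631753494174}
```

View pics/top0.png

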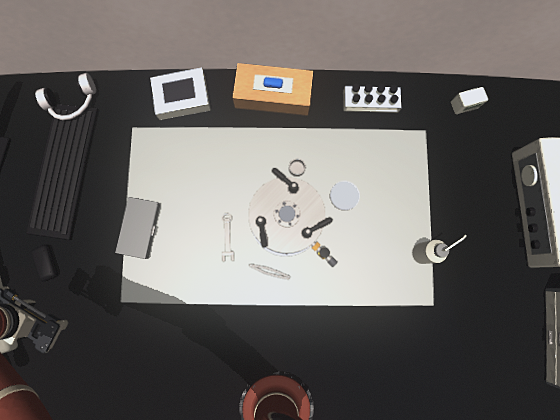

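View pics/scene0.png

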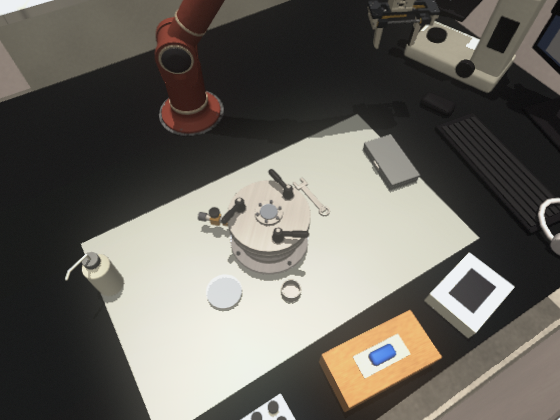

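Top view: lid centre near px (287,213). The inlet knob is at (330,258), so nut 1 is at (307,233). Clockwise from there, nut 2 is at (262,220) and nut 3 at (293,187). The scene view agrees. Next I'll measure them.

```bash
cat > h.py <<'E'
from bench import arm, ik, eyes, order
import numpy as np, cv2
def und(s,px):
    px=np.asarray(px,float).reshape(-1,2);K=s["K"]
    d=(px-K[:2,2])/K[0,0]; u=d.copy()
    for _ in range(20): u=d/(1+s["k1"]*(u**2).sum(1,keepdims=True))
    return u
def plane(s,px,z):
    E=s["extrinsics"];R,t=E[:3,:3],E[:3,3]
    v=np.c_[und(s,px),np.ones(len(np.reshape(px,(-1,2))))]@R; c=-R.T@t
    return c[:2]+v[:,:2]*((z-c[2])/v[:,2:])
def proj(s,P):
    E=s["extrinsics"];p=np.reshape(P,(-1,3))@E[:3,:3].T+E[:3,3];u=p[:,:2]/p[:,2:]
    return u*(1+s["k1"]*(u**2).sum(1,keepdims=True))*s["K"][0,0]+s["K"][:2,2]
def crop(s,x,y,w,h,f,name,draw=()):
    im=cv2.resize(s["img"][y:y+h,x:x+w,::-1],None,fx=f,fy=f,interpolation=cv2.INTER_CUBIC)
    for p in draw:
        cv2.circle(im,tuple(int(round(v)) for v in ((p[0]-x+.5)*f,(p[1]-y+.5)*f)),3,(0,0,255),-1)
    cv2.imwrite("pics/"+name,im)
def levers(s,lim=70):
    "dark blobs on the lid: list of (pixels)"
    g=s["img"].max(2); m=(g<lim).astype(np.uint8)
    n,l,st,c=cv2.connectedComponentsWithStats(m)
    return [(c[i],st[i],np.argwhere(l==i)[:,::-1]) for i in range(1,n) if 40<st[i,4]<900]
E
python3 - <<'E'
from h import *
for n,b in(("top",(235,150,130,130)),("scene",(190,150,140,140))):
    s=eyes.snapshot(n); crop(s,*b,5,n+"1.png")
    for c,st,p in levers(s):
        if b[0]<c[0]<b[0]+b[2] and b[1]<c[1]<b[1]+b[3]: print(n,c.round(1),st, plane(s,c,.166).round(4))
E
```

```text
top [285.5 180.7] [272 168  26  25 114] [[ 0.6476 -0.0178]]
top [260.6 232.8] [256 217  11  30  49] [[0.5051 0.0474]]
top [315.4 227.1] [302 218  30  20 100] [[ 0.5219 -0.0984]]
scene [282.4 186.5] [269 170  24  29 130] [[0.5294 0.0372]]
scene [234.  210.8] [222 200  23  23 162] [[ 0.53   -0.1035]]
scene [278.1 237.1] [273 232  14  10  77] [[ 0.649  -0.0488]]
```

View pics/top1.png

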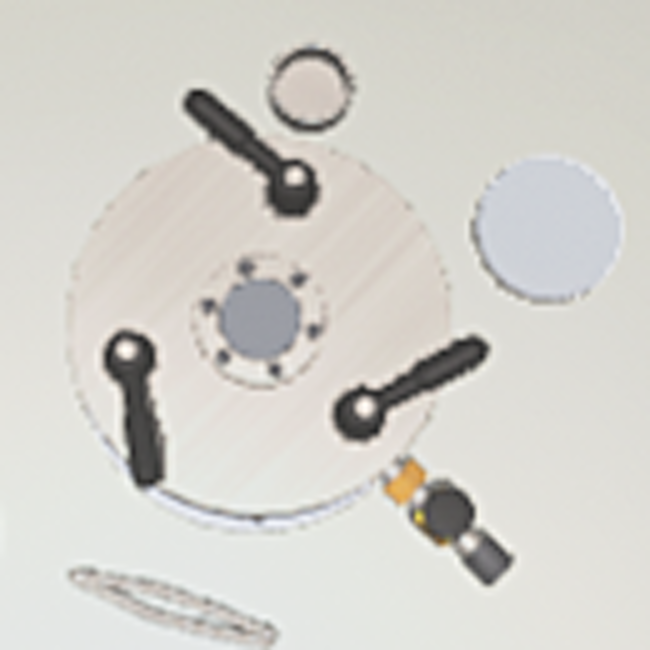

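View pics/scene1.png

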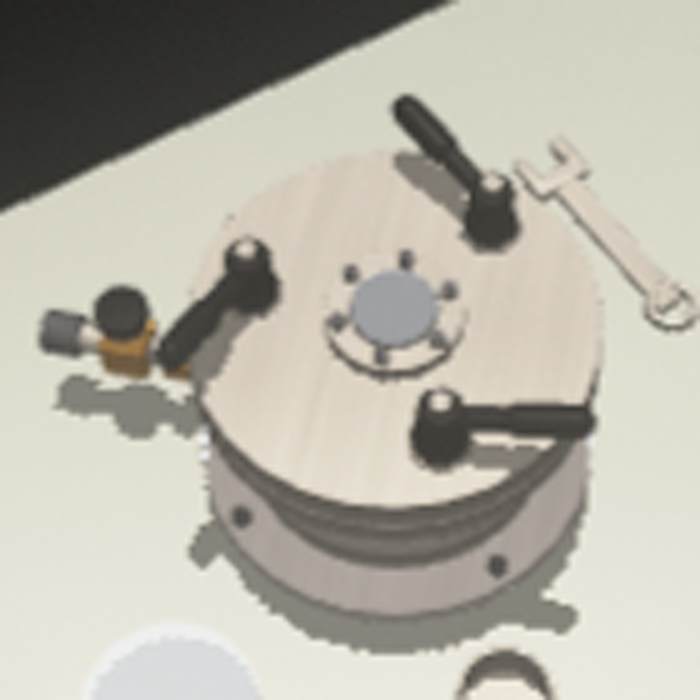

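Both crops are clear: bright stud ends on each nut and black bars against the pale lid. Next step: stud positions from both views, and lever directions from dark masks on the plane z = 0.166.

```bash
cat >> h.py <<'E'
def geom(s,px):  # stud tops -> axes, fit 3 nuts on 75 mm circle
    A=plane(s,px,.175); c=A.mean(0); a=np.arctan2(*(A-c).T[::-1]); return A,c,a
def lever_ang(s,ax,lim=85,r0=.028,r1=.073):
    h,w=s["img"].shape[:2]; g=s["img"].max(2)
    yy,xx=np.mgrid[140:300,180:380]; W=plane(s,np.c_[xx.ravel(),yy.ravel()],.166)
    wt=np.clip((130-g[yy,xx].ravel().astype(float))/80,0,1); out=[]
    for a,guess in ax:
        d=W-a; r=np.hypot(*d.T); th=np.arctan2(d[:,1],d[:,0])
        dd=(th-guess+np.pi)%(2*np.pi)-np.pi
        for _ in range(3):
            k=(r>r0)&(r<r1)&(np.abs(r*np.sin(dd))<.014)&(np.abs(dd)<1)&(wt>.3)
            guess=guess+np.average(dd[k],weights=wt[k]); dd=(th-guess+np.pi)%(2*np.pi)-np.pi
        out.append(guess)
    return np.degrees(out)
E
python3 - <<'E'
from h import *
T=eyes.snapshot("top");S=eyes.snapshot("scene")
tp=np.array([[307.5,230.7],[260.1,219.1],[293.3,184.7]]);sp=np.array([[238.7,198.9],[287.9,185.9],[277.5,229.7]])
ti=np.array([[478,347],[147,470],[198,102]])/5+[234.5,149.5]
si=np.array([[175,350],[405,108],[580,420]])/5+[189.5,149.5]
Ax=[]
for s,p,t in((T,tp,ti),(S,sp,si)):
    A,c,a=geom(s,p);print(A.round(4).tolist(),c.round(4),np.degrees(a).round(1),np.hypot(*(A-c).T).round(4))
    tt=plane(s,t,.166); g=np.arctan2(*(tt-A).T[::-1]); print("tip dirs",np.degrees(g).round(1), np.hypot(*(tt-A).T).round(4)); Ax.append((A,g))
A=(Ax[0][0]+Ax[1][0])/2;c=A.mean(0)
th=np.arctan2(*(A-c).T[::-1])+np.radians([0,120,240]); th0=np.angle(np.exp(1j*th).mean())
F=c+.075*np.c_[np.cos(th0-np.radians([0,120,240])),np.sin(th0-np.radians([0,120,240]))]
print("fit",c,np.degrees(th0),F.round(4).tolist())
for s,(a,g) in((T,Ax[0]),(S,Ax[1])): print(lever_ang(s,list(zip(a,g))).round(1),lever_ang(s,list(zip(F,g))).round(1))
E
```

```text
[[0.5111, -0.0765], [0.5407, 0.0488], [0.6346, -0.0386]] [ 0.5621 -0.0221] [-133.2  106.9  -12.8] [0.0746 0.0741 0.0743]
tip dirs [ -61.5 -170.5   50.5] [0.0697 0.0646 0.0673]
[[0.5105, -0.0791], [0.5404, 0.0467], [0.6355, -0.0422]] [ 0.5621 -0.0249] [-133.6  106.9  -13.3] [0.0749 0.0748 0.0753]
tip dirs [ -62.3 -171.6   54.3] [0.0634 0.0699 0.0671]
fit [ 0.56213892 -0.02347219] -133.19106794804702 [[0.5108, -0.0782], [0.5405, 0.0483], [0.6352, -0.0406]]
[ -62.2 -170.8   51.4] [ -60.9 -171.2   53.5]
[ -59.8 -169.8   51.5] [ -60.5 -167.9   50.2]
```

```bash
cat >> h.py <<'E'
from scipy.spatial.transform import Rotation as Ro
import json,os
AX=np.array([[0.5108,-0.0782],[0.5405,0.0483],[0.6352,-0.0406]])
PHI=np.radians([-61,-170.3,51.5]); ZP=.149; ZT=.205
def pose(i,phi,off,z,s):
    u=np.array([np.cos(phi),np.sin(phi)]);n=np.array([-u[1],u[0]])
    p=AX[i]+.05*u+off*n; x=np.r_[n,0]*s; y=np.r_[u,0]*s
    return np.r_[p,z],Ro.from_matrix(np.c_[x,y,[0,0,-1]]).as_rotvec()
def side(i,a,b):
    best=None
    for s in(1,-1):
        q=[ik(*pose(i,p,.02,ZP,s)) for p in np.linspace(a,b,5)]
        if any(x is None for x in q): continue
        m=max(abs(x[6]) for x in q); jump=np.abs(np.diff(q,axis=0)).max()
        if jump<1.2 and (best is None or m<best[0]): best=(m,s)
    return best
def touch_turn(i,a,turn,off=None):
    """touch the lever lying at angle a, then swing the finger by -turn about the axis"""
    b=a-turn; m,s=side(i,a,b)
    arm.reach(*pose(i,a,.032,ZT,s)); arm.line_to(pose(i,a,.032,ZP,s)[0],speed=.1); arm.hold(.15)
    hit=arm.line_to(pose(i,a,.007,ZP,s)[0],speed=.025,stop_force=2.0)
    st=arm.get_state(); n=np.array([-np.sin(a),np.cos(a)]); u=np.array([np.cos(a),np.sin(a)])
    oc=(st["tool_pos"][:2]-AX[i]-.05*u)@n
    print("nut",i+1,"side",s,round(m,2),"hit",hit,"contact off",round(oc*1e3,1),"t",round(st["clock"],2))
    if not hit or not .009<oc<.026: raise SystemExit("odd contact")
    off=oc if off is None else off
    for p in np.linspace(a,b,8)[1:]:
        P,r=pose(i,p,off,ZP,s); arm.line_to(P,speed=.06,rotation=r)
    arm.hold(.2); st=arm.get_state()
    e=st["tool_pos"]-pose(i,b,off,ZP,s)[0]
    print(" end err mm",(e*1e3).round(2),"force",st["wrist_force"].round(1))
    arm.line_to(pose(i,b,.032,ZP,s)[0],speed=.08); arm.line_to(pose(i,b,.032,ZT,s)[0],speed=.15)
    print(" t",round(arm.get_state()["clock"],2)); return float(oc)
E
python3 - <<'E'
from h import *
for i in range(3): print(side(i,PHI[i],PHI[i]-np.pi/2),side(i,PHI[i]-np.pi/2,PHI[i]-np.pi))
arm.grip(0)
oc=touch_turn(0,PHI[0],np.pi/2)
s=eyes.snapshot("top"); crop(s,215,140,150,130,5,"top2.png")
print(lever_ang(s,list(zip(AX,PHI-[np.pi/2,0,0]))).round(1))
E
```

```text
(np.float64(1.577910918029309), 1) (np.float64(0.9252187433601898), -1)
(np.float64(1.174186096410045), -1) (np.float64(1.4499604995154953), 1)
(np.float64(0.9398932412567614), 1) (np.float64(1.3788288686488495), 1)
nut 1 side 1 1.58 hit True contact off 16.8 t 5.89
 end err mm [-0.37 -0.57  0.05] force [ 0.2 -2.7  1. ]
 t 9.58Traceback (most recent call last):
  File "<stdin>", line 6, in <module>
  File "h.py", line 36, in lever_ang
    guess=guess+np.average(dd[k],weights=wt[k]); dd=(th-guess+np.pi)%(2*np.pi)-np.pi
                ~~~~~~~~~~^^^^^^^^^^^^^^^^^^^^^
    raise ZeroDivisionError(
        "Weights sum to zero, can't be normalized")
ZeroDivisionError: Weights sum to zero, can't be normalized
```

View pics/top2.png

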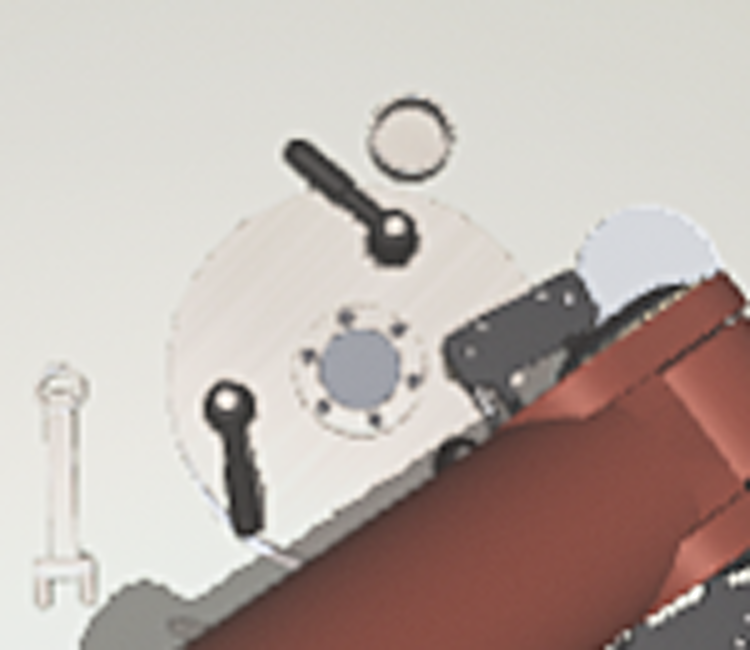

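Nut 1 was touched and swung; the arm hides it in this picture, and levers 2 and 3 look unmoved. I'll go on to nut 2 and check the others once the view clears.

Run:
```python
from h import *
H=np.pi/2
touch_turn(1,PHI[1],H)
def chk(ks,d,name):
  for nm in("top","scene"):
    s=eyes.snapshot(nm)
    if nm=="scene": crop(s,190,150,140,130,5,name)
    for k in ks:
        try: print(nm,k+1,lever_ang(s,[(AX[k],PHI[k]-d[k])]).round(1),"expect",np.degrees(PHI[k]-d[k]).round(1))
        except Exception as e: print(nm,k+1,"hidden")
chk([0,2],[H,H,0],"s3.png")
touch_turn(2,PHI[2],H)
chk([0,1],[H,H,H],"s4.png")
```

```text
nut 2 side -1 1.05 hit True contact off 17.1 t 12.88
 end err mm [-0.01  0.11  0.05] force [-0.4 -0.9 -1. ]
 t 16.57
top 1 [-152.] expect -151.0
top 3 [53.6] expect 51.5
scene 1 [-150.1] expect -151.0
scene 3 [50.3] expect 51.5
nut 3 side 1 0.93 hit True contact off 17.5 t 19.95
 end err mm [ 0.37 -0.35  0.32] force [1.2 0.6 0.9]
 t 23.63
top 1 [-152.1] expect -151.0
top 2 hidden
scene 1 [-150.1] expect -151.0
scene 2 [-257.8] expect -260.3
```

View pics/s4.png

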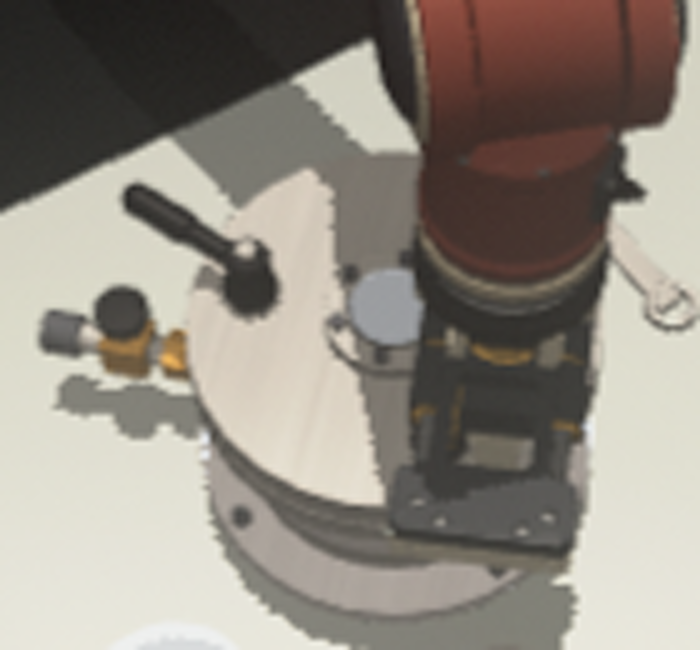

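Nut 1 shows a quarter turn (-152/-150 against -151 expected). Nuts 2 and 3 are hidden here, but their finger readings were right. Round 2 ends each nut at its start angle minus 180°, using the round-1 contact offsets.

Run:
```python
from h import *
H=np.pi/2
def chk(ks,d):
  for nm in("top","scene"):
    s=eyes.snapshot(nm)
    for k in ks:
        try: print(nm,k+1,lever_ang(s,[(AX[k],PHI[k]-d[k])]).round(1),"expect",np.degrees(PHI[k]-d[k]).round(1))
        except Exception as e: print(nm,k+1,"hidden")
touch_turn(0,PHI[0]-H,H,.0168); chk([1,2],[2*H,H,H])
touch_turn(1,PHI[1]-H,H,.0171); chk([0,2],[2*H,2*H,H])
touch_turn(2,PHI[2]-H,H,.0175)
p=arm.get_state()["tool_pos"]; arm.line_to(np.r_[p[:2],.26],speed=.2)
arm.set_joints([-1.141,0.615,-0.013,1.423,0.008,1.103,-0.04])
chk([0,1,2],[2*H]*3); print(arm.get_state()["clock"])
s=eyes.snapshot("top");crop(s,215,140,150,130,5,"t5.png")
s=eyes.snapshot("scene");crop(s,100,120,300,220,2.6,"s5.png")
```

```text
nut 1 side -1 0.92 hit True contact off 16.7 t 26.38
 end err mm [-0.25  0.27 -0.08] force [-1.6 -0.  -0.4]
 t 30.07
top 2 [-260.6] expect -260.3
top 3 [-37.3] expect -38.5
scene 2 [-260.9] expect -260.3
scene 3 [-39.2] expect -38.5
nut 2 side 1 1.52 hit True contact off 17.2 t 33.48
 end err mm [0.49 0.15 0.26] force [ 0.4  2.7 -1.1]
 t 37.16
top 1 [-242.9] expect -241.0
top 3 [-37.4] expect -38.5
scene 1 [-241.9] expect -241.0
scene 3 [-39.1] expect -38.5
nut 3 side 1 1.4 hit True contact off 17.0 t 39.51
 end err mm [ 0.   -0.42  0.18] force [ 1.6 -0.3  1.2]
 t 43.19
top 1 [-242.9] expect -241.0
top 2 [-350.2] expect -350.3
top 3 [-130.5] expect -128.5
scene 1 [-242.] expect -241.0
scene 2 [-353.5] expect -350.3
scene 3 [-127.4] expect -128.5
46.4167
```

View pics/t5.png

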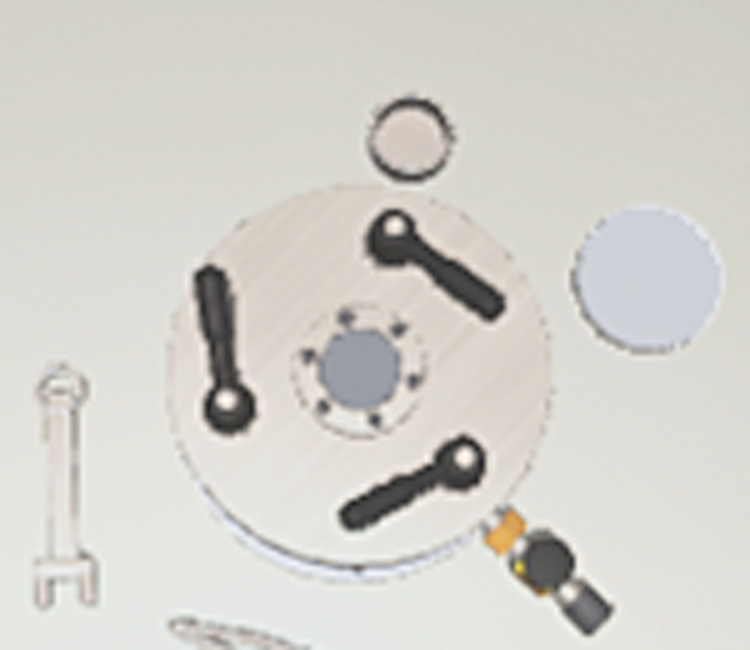

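View pics/s5.png

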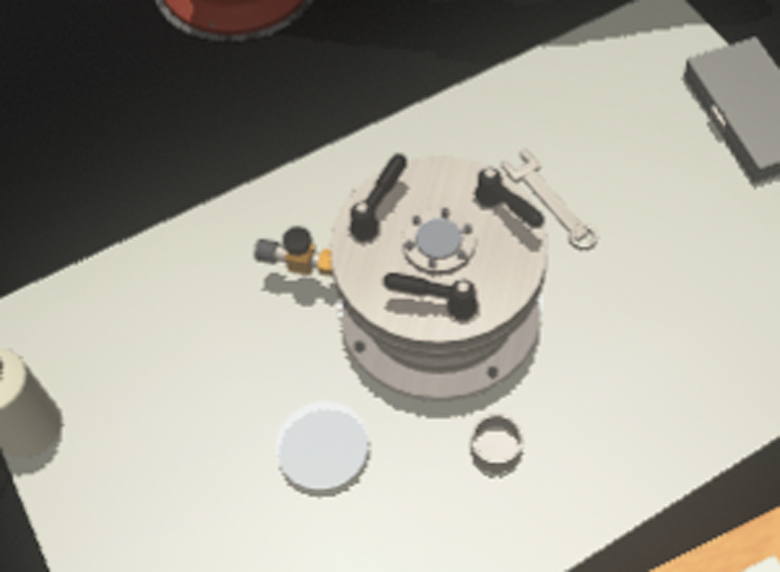

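Both pictures show all three levers reversed by a half turn: nut 1 from px (462,455) to (350,515), nut 2 from (228,405) to (210,275), and nut 3 from (392,230) to (490,305) in the top crop. The other items in view look undisturbed and the arm is clear, so I'm handing in.

```bash
python3 -c "
from bench import order; order.job_done()"
```

```text
the job is handed in; nothing more can be done
```

I turned all three lever nuts clockwise by two quarter turns each, in the order asked: 1-2-3, then 1-2-3, starting at the nut over the inlet pipe. The job is handed in, with the arm back at its start pose, clear of everything, at 46.4 s of the 72 s allowed.

**How:** I used the shut fingers as a pusher. In round 1, each swing started from the felt contact with the lever. Round 2 went to a half turn from the start, using the contact offsets from round 1.

**Last checks:** lever angles in the final pictures, in degrees, against a half turn from the start angle I measured:

| Nut | Expected | Top camera | Scene camera |
|---|---|---|---|
| 1 | -241.0 | -242.9 | -242.0 |
| 2 | -350.3 | -350.2 | -353.5 |
| 3 | -128.5 | -130.5 | -127.4 |

- **Disagreement:** the two cameras differ by up to about 3° (nuts 2 and 3). Their start readings differed by similar amounts, so each nut is known only to within about 3°.
- **During the work:** after round 1 each nut read within about 1.5° of its quarter turn once the view was clear. One reading of nut 2 was 2.5° off, taken while the arm partly hid it. Where the finger ended each swing was within 0.7 mm of target.
- **Other items:** dish, cup, spanner and slide box look undisturbed by eye. The tweezers and wash bottle were only partly in the final crops. I did not measure any of their positions.

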